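Vent the model-paint drying box

ROBOT

A 6-joint arm with a two-finger parallel gripper is mounted at the origin on the work surface. World frame = base frame: x ahead of the robot, y to its left, z up, the work surface at z = 0. Lengths are in m, angles in degrees, forces in N, time in s.
With the tool pointing down it reaches from about 0.35 to 0.875 m from the base axis. Payload 4.2 kg.
Tool frame: the origin (TCP) lies midway between the tips of the shut fingers; the grasp point (between the pads) lies 19 mm behind it; z points along the fingers, y is the line along which they close (so a half turn about z gives the same grasp; the last joint's range is limited). The gripper opens to 87 mm and grips with 3 to 60 N. Pads are 19 mm wide; open, the fingers measure 117 mm over their backs; the gripper's body (75 mm by 190 mm) begins 51 mm behind the grasp point.
Start: joints at [85.749, 22.042, 0.453, 0, -68.411, -14.817], TCP at [0.204, 0.591, 0.223] pointing down, gripper open.
Joint ranges: [-179.83, 179.83], [-69.29, 118.12], [-61.27, 80.66], [-181.25, 117.63], [-171.15, -9.14], [-177.46, 177.46]. Speed limits (degrees/s): [159.86, 159.86, 180, 180, 180, 180].

INTERFACE

Orientations are given as a 3x3 rotation matrix whose columns are the frame's x, y, z axes.
In Python, from station import sense, capture, finish_job, silhouettes, landmark_of gives the robot as it stands.
- The arm moves only by the tool step_arm, never from a script. Its arguments are lists of equal length, an entry for each row: "linear": the shift along the tool's x, y, z in mm, a list of three; "delta_rot": the turn, a rotation vector about the tool's x, y, z in rad, a list of three; "grip": the finger opening in mm, from 0 to 87. A call has 1 to 10 rows; each row shifts and turns the commanded pose from where the row before left it, along the tool's axes as they then stand; what a row does not reach is not made up. A row lasts 1/8 s, in which the tool goes at most 62.5 mm and 10.7 degrees, less where a joint would pass 70% of its speed; a pose out of reach is approached as far as the arm can. A call with a gripper value outside its range is refused whole. The fingers move at their own pace and stop on an object; the grip force is fixed at half the most. Time passes only in rows, so rows that do not move let the fingers close. It gives the time, the measured TCP pose, the force, the opening and the grip force at its end, in the units of the state.
- sense(): the state, without advancing time (a new reading comes with each control period).
- capture(name): name is "scene" or "top" or "wrist"; returns a dict with "img" (400x640x3 uint8, red, green, blue), "fx", "fy", "cx", "cy" (pixels), "world_to_cam" (4x4, takes a point from world to camera coordinates); the wrist camera has in their place "mount" (4x4, takes a point from camera to tool coordinates, whose origin is the TCP and whose axes are the flange's). Camera axes: x right, y up, looking along -z (the intrinsics and any distortion apply to the point x, -y, -z); pixel columns grow to the right and rows downward; lengths in m; the calibration is good to about 2 mm. A picture is of the moment at which its call begins: read the wrist's pose just before it. There is no depth.
- finish_job(): hands the job in; it is judged then, once.
Trained networks look in the newest picture that a camera, given by its name, has taken for a name from the list of things; names that differ only in an ending like _2 or _b are one class to them, and where a whole thing is asked for, a point or a joint stands for the part that bears it (a point fixed in the world has none). Each returns a list of dicts, best first, with "score" (0 to 1); they miss things now and then, are a little off and sometimes report something else, mostly with a low value. They report only what shows in the picture. A call takes as long as a camera call.
- silhouettes(camera, label): "mask" (400x640 bool, what is visible of it) and "point" ([column, row] in pixels, amid what is visible of it).
- landmark_of(camera, label): "point" ([column, row] in pixels: a listed point, or the origin of a listed thing).
The state is a dict: "time_s": time; "joints": joint angles; "joint_velocities": joint speeds; "effort": joint torques, N m; "tcp_pos": TCP position; "ee_rot": TCP orientation; "wrist_force": force on the tool from outside, world axes, zero at the start; "moment": the same for the moment, N m; "gripper_width": opening from 0.0 (shut) to 1.0 (fully open); "gripper_force": force on a finger pad.
Only numpy, scipy, OpenCV 4.12 (cv2) and the standard library are available. Lean on these libraries where they do the work, as an engineer would, in place of code of your own. Each camera call takes 0.05 s, during which the arm holds its last target. There are 200 camera calls.

TASK

Air the freshly painted model parts: first turn the dial of the drying box clockwise to its third mark, the long bar, while the lid is still shut; then lift the sprung lid by its bar handle until it is level with the long tick on the quadrant (about 35 degrees), never past the top short tick. Finish while still holding the lid there by the handle, steady, because the spring shuts it when let go; the jars, tools and other things around must stay where they are.

Things in the scene. Friction and masses are not known exactly. Their poses are not given: they have to be found in the camera images.
- dryer: Paint-drying box, white metal, fixed. Origin: on the table under the centre of its chamber, 200 (own x) x 170 (own y) x 80 mm high, closed by a grey lid. A control deck 100 x 170 x 50 mm high joins it, own x -100 to -200 mm; at yaw 0 (varies by 0.3 rad either way) it points to the robot. A quadrant arc with ticks stands on the outside of the chamber's +x end, up to 185 mm above the table.
- dial_grip (a point): Grip point of the dial, on its vertical axis, 85 mm above the table, own x -150, y +25 mm of the box. Black skirt disc 48 mm across, 8 mm high, with a bar grip 46 mm long and 14 mm wide, from 62 to 94 mm above the table, on a round plate 92 mm across. The point turns with the dial: its x axis lies along the bar, the white pointer at the bar's -x end. Pinch the bar across its width from above.
- dial (a joint): Dial angle, rad, growing clockwise seen from above, -0.1 to 1.9. Clicks at 0, 0.6, 1.2, 1.8, each with a raised mark: dots, but a radial bar 16 mm long for the third (1.2), where the pointer is 0.3 rad clockwise of the box's own -x (at 0: 0.9 counterclockwise). Starts between -0.05 and 0.65. Turning over a click takes about 0.08 N m; let go within 0.2 of a stop it snaps in.
- handle: Steel bar handle on the lid; origin at the bar's middle. Bar 10 mm thick, 100 mm long along the box's own x, a post at each end, 90 mm free between them. Its axis is 38 mm above the lid's face; lid shut: 126 mm above the table, own x 0, y +60 mm of the box (145 mm from the hinge along y). It tilts with the lid; pinched across own y from above, it can turn between fingers that stay upright.
- hinge (a point): Middle of the lid's hinge axis: own x 0, y -85, z 80 mm of the box (fixed). The axis runs along the box's own x.
- lid (a joint): Lid angle in rad: 0 shut (always at the start), growing as the handle side rises, up to 1.2. The lid is 200 x 172 x 8 mm, its underside on the hinge axis. A spring and its weight shut it: lifting straight up at the handle takes 3 to 4.5 N at the start and 7 to 9 N at the long tick (0.6).
- long_tick (a point): Outer end of the quadrant's long tick (42 mm long, 146 mm from the hinge axis, 0.6 rad or 34 degrees above level; fixed, at own x 104 mm of the box). Short ticks (12 mm) stand at 0.3 and 0.9 rad. The ticks stick out radially from the aluminium arc of 106 mm radius; seen from the end, the lid's edge covers the long tick's line when the lid is at the mark.
- jar_deck: Bystander: paint jar 32 mm across, 45 mm high, standing on the control deck beside the dial; origin at its foot's centre.
- jar_side: Bystander: paint jar 36 mm across, 50 mm high, on the table on the handle side of the box; origin at its foot's centre.
- tape: Bystander: roll of masking tape, 60 mm across, 18 mm high, lying on the table on the handle side; origin under its centre.
- sander: Bystander: cork sanding block 70 x 40 x 20 mm on the table on the hinge side; origin under its centre.
- driver: Bystander: screwdriver 150 mm long lying on the table on the hinge side.
- glue: Bystander: white glue bottle 44 mm across, 90 mm high, on the table far to the left; origin at its foot's centre.
- sprue: Bystander: flat green plastic frame with model parts, 200 x 140 x 8 mm, on the table far to the right; origin under its centre.

How it is judged (in metres and radians):
On the way, in this order (a step that is already met when the one before it is completed fails the run):
1. the dial is at its third mark with the lid still shut (value of joint dial between 1.08 and 1.32 rad and value of joint lid below 0.1 rad), for 0.2 s.
2. the lid is held by its handle level with the long tick (value of joint lid between 0.52 and 0.68 rad and contact force between handle and the fingers above 1.5 N), for 0.3 s.
At the end, for the whole second after the job is handed in: The dial stands at its third mark (1.2 rad, within 0.12) and the fingers hold the lid by its bar handle, steady (under 0.1 rad/s), within 0.08 rad of the long tick (0.6 rad), through the last second (all of step 2 and value of joint dial between 1.08 and 1.32 rad and velocity of joint lid between -0.1 and 0.1 rad/s); the arm keeps its last pose, push and grip.
It fails at once if the lid is raised while the dial is not at the third mark (value of joint lid above 0.15 rad and not (value of joint dial between 1.08 and 1.32 rad)).
It fails at once if the lid goes past the top short tick (value of joint lid above 0.95 rad).
It fails at once if a bystander is moved by more than 30 mm or tipped (distance of any of jar_deck, jar_side, tape, sander, driver, glue, sprue from where it was at the start of the episode above 0.03 m or angle between any of jar_deck, jar_side, glue's own z axis and vertical above 0.5 rad).
It also fails if it takes over 45 s, if anything falls off the work surface, if the arm or the gripper's body presses on something with over 40 N, if the wrist force passes 120 N, or if a joint passes its speed limit or range.

## Working session

There is one attempt and no reset: what is moved stays moved. The work goes in short steps, Python scripts to look and compute and a tool call to move; the robot and the scene stay as the last step left them, time stands still between calls to the robot, and variables do not carry over. Pictures are saved under pics/ and viewed, at most 10 in all, crops included, and the job is handed in when it is done.

Besides the shell and the picture viewer there is one more tool, called after "Emit:" as a command line: name --argument value ..., lists and objects as JSON in quotes. step_arm: Moves the arm, as the interface text tells. Its arguments: {"type":"object","properties":{"linear":{"type":"array"},"delta_rot":{"type":"array"},"grip":{"type":"array"}},"required":["linear","delta_rot","grip"]}

```bash
mkdir -p pics; ls
cat > h.py <<'E'
import numpy as np, cv2
from station import *
def ray(c,p):
    M=np.array(c["world_to_cam"]);R=M[:3,:3];o=-R.T@M[:3,3]
    d=np.array([(p[0]-c["cx"])/c["fx"],-(p[1]-c["cy"])/c["fy"],-1.]);return o,R.T@d
def atz(c,p,z):
    o,d=ray(c,p);return o+d*(z-o[2])/d[2]
def wristcam(c,s):
    T=np.eye(4);T[:3,:3]=s["ee_rot"];T[:3,3]=s["tcp_pos"]
    c["world_to_cam"]=np.linalg.inv(T@np.array(c["mount"]));return c
E
python3 - <<'E'
from h import *
s=sense();print(s)
for n in("top","scene"):
    c=capture(n);cv2.imwrite(f"pics/{n}0.png",c["img"][:,:,::-1]);print(n,{k:v for k,v in c.items() if k not in("img",)})
    for l,z in(("dryer",0),("dial_grip",.085),("handle",.126),("hinge",.08),("long_tick",.08+.146*np.sin(.6)),("jar_deck",.05),("jar_side",0),("tape",0),("glue",0)):
        for r in landmark_of(n,l)[:2]: print(n,l,round(r["score"],2),np.round(r["point"],1),np.round(atz(c,r["point"],z),4))
E
```

```text
pics
{'time_s': 0.0, 'joints': array([ 8.57490025e+01,  2.20891417e+01,  3.80254843e-01, -2.95505984e-02,
       -6.84090478e+01, -1.48173076e+01]), 'joint_velocities': array([-0.02120775, -0.08307348, -0.06797561,  0.03552171,  0.07839037,
        0.01851397]), 'effort': array([-7.50345625e-04, -3.90666068e+01,  1.87408000e+01,  4.21989128e+00,
        1.10255083e-02, -1.88803856e-04]), 'tcp_pos': array([0.20396005, 0.59015741, 0.22147844]), 'ee_rot': array([[ 9.45067617e-01, -3.26874289e-01, -6.30821008e-04],
       [-3.26874892e-01, -9.45065467e-01, -2.01708986e-03],
       [ 6.31676639e-05,  2.11248586e-03, -9.99997767e-01]]), 'wrist_force': array([1.1145871 , 0.69903775, 0.10977251]), 'moment': array([-0.00201222,  0.00687199,  0.00813633]), 'gripper_force': 0.0, 'gripper_width': 0.997372988456258}
top {'fx': 455.0515964050068, 'fy': 455.0515964050068, 'cx': 317.8553669998612, 'cy': 203.45773868900127, 'world_to_cam': array([[ 0.00512877, -0.99987344,  0.01505996, -0.05007448],
       [ 0.99575916,  0.00648988,  0.09176918, -0.60141933],
       [-0.09185531,  0.01452543,  0.9956
[... 1001 characters left out ...]
.94372733e-01,  8.12314912e-01,
        -1.67697898e+00],
       [ 0.00000000e+00,  0.00000000e+00,  0.00000000e+00,
         1.00000000e+00]])}
scene dryer 0.65 [355.  215.5] [0.6477 0.0286 0.    ]
scene dial_grip 0.73 [348.7 168. ] [0.5141 0.082  0.085 ]
scene handle 0.64 [378.4 186.4] [0.6562 0.1041 0.126 ]
scene hinge 0.92 [330.7 208.4] [ 0.626 -0.057  0.08 ]
scene hinge 0.59 [352.9 215.5] [ 0.6856 -0.0094  0.08  ]
scene long_tick 0.78 [379.2 209.5] [0.7499 0.0375 0.1624]
scene jar_deck 0.45 [327.7 181.1] [0.5038 0.0033 0.05  ]
scene jar_side 0.44 [401.1 224.4] [0.7569 0.1448 0.    ]
scene tape 0.51 [390.5 176.3] [0.5679 0.2361 0.    ]
scene glue 0.66 [425.  143.1] [0.4992 0.4528 0.    ]
```

```bash
python3 -c "
import cv2
a=cv2.imread('pics/top0.png')[110:270,190:390];b=cv2.imread('pics/scene0.png')[110:270,280:480]
cv2.imwrite('pics/c0.png',cv2.vconcat([cv2.resize(a,None,fx=1.85,fy=1.85,interpolation=2)]*1+[cv2.resize(b,None,fx=1.85,fy=1.85,interpolation=2)]))"
```

```text
(no output)
```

View pics/c0.png

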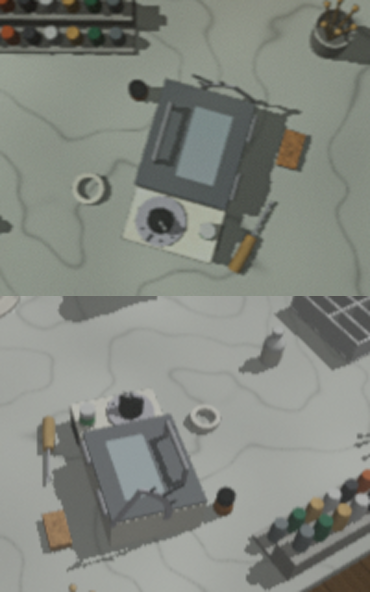

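Emit:
step_arm --linear '[[44, 38, -3], [44, 38, -3], [44, 38, -3], [44, 38, -3], [44, 38, -3], [44, 38, -3], [44, 38, -3], [44, 38, -3], [44, 38, -3], [44, 38, -3]]' --delta_rot '[[0, 0, 0], [0, 0, 0], [0, 0, 0], [0, 0, 0], [0, 0, 0], [0, 0, 0], [0, 0, 0], [0, 0, 0], [0, 0, 0], [0, 0, 0]]' --grip '[87, 87, 87, 87, 87, 87, 87, 87, 87, 87]'

```text
time_s: 2.25
tcp_pos: [0.4966, 0.0861, 0.2531]
ee_rot: [[0.945, -0.326, 0.001], [-0.326, -0.945, 0.0], [0.001, -0.001, -1.0]]
wrist_force: [0.5, 0.9, 0.5]
gripper_width: 0.996
gripper_force: 0.0
```

Emit:
step_arm --linear '[[0, 0, 0], [0, 0, 0]]' --delta_rot '[[0, 0, 0], [0, 0, 0]]' --grip '[87, 87]'

```text
time_s: 2.5
tcp_pos: [0.4957, 0.0876, 0.2524]
ee_rot: [[0.945, -0.328, -0.0], [-0.328, -0.945, 0.0], [-0.0, -0.0, -1.0]]
wrist_force: [-0.0, -0.2, -0.4]
gripper_width: 1.0
gripper_force: 0.0
```

```bash
cat > look.py <<'E'
from h import *
import sys
s=sense();c=wristcam(capture("wrist"),s);cv2.imwrite(f"pics/{sys.argv[1]}.png",c["img"][:,:,::-1])
print(np.round(s["tcp_pos"],4),np.round(s["joints"],1),c["fx"],c["cx"],c["cy"],[k for k in c]);print(np.round(s["ee_rot"],3));print(np.round(c["mount"],3))
for l,z in(("dryer",0),("dial_grip",.085),("handle",.126),("hinge",.08),("long_tick",.08+.146*np.sin(.6)),("jar_deck",.05),("jar_side",0)):
    for r in landmark_of("wrist",l)[:2]: print(l,round(r["score"],2),np.round(r["point"],1),np.round(atz(c,r["point"],z),4))
E
python3 look.py w1
```

```text
[0.4957 0.0876 0.2524] [ 28.5   8.9 -13.4  -0.  -67.7  42.4] 278.9915966473026 316.68529754894246 200.17063288210167 ['img', 'fx', 'fy', 'cx', 'cy', 'mount', 'world_to_cam']
[[ 0.945 -0.328 -0.   ]
 [-0.328 -0.945  0.   ]
 [-0.    -0.    -1.   ]]
[[ 0.     0.966  0.257  0.07 ]
 [ 1.    -0.    -0.001 -0.001]
 [-0.     0.257 -0.966 -0.162]
 [ 0.     0.     0.     1.   ]]
dryer 0.6 [318.8  58.2] [0.6451 0.0333 0.    ]
dial_grip 0.61 [309.9 176.3] [0.5099 0.0918 0.085 ]
handle 0.64 [256.8  26.9] [0.6633 0.0884 0.126 ]
jar_deck 0.91 [378.1 162.5] [0.4923 0.0044 0.05  ]
```

View pics/w1.png

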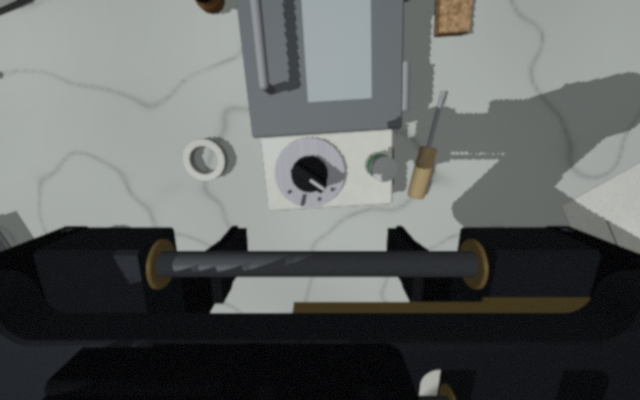

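```bash
python3 -c "
import cv2
a=cv2.imread('pics/w1.png')[120:220,245:405]
cv2.imwrite('pics/c1.png',cv2.resize(a,None,fx=5,fy=5,interpolation=2))"
```

```text
(no output)
```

View pics/c1.png

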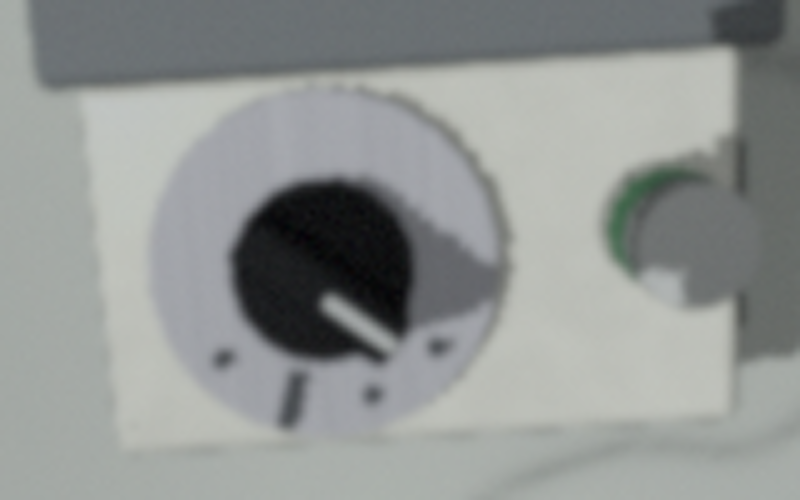

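```bash
cat > m.py <<'E'
from h import *
c=wristcam(capture("wrist"),sense())
P=lambda u,v,z:atz(c,(245+u/5,120+v/5),z)[:2]
pc=P(327,260,.053);print("plate",pc)
ms=[(440,345),(373,395),(293,400),(223,357)]
for m,e in zip(ms,(.9,.3,-.3,-.9)):
    d=P(*m,.054)-pc;a=np.arctan2(d[1],d[0]);print("mark az",np.degrees(a),np.hypot(*d),"yaw est",((a-np.pi-e+np.pi)%(2*np.pi)-np.pi))
b=P(398,348,.094);a=P(325,300,.094);d=b-a;az=np.arctan2(d[1],d[0]);print("ptr",a,b,np.degrees(az),np.hypot(*d))
# skirt centre z .062
print("skirt",P(322,270,.062))
# lid front edge: (45,85)-(735,48) z .08+.0? ; deck front edge z.05
for q,z in((((130,445),(720,412)),.05),(((60,83),(700,46)),.088)):
    d=P(*q[1],z)-P(*q[0],z);print("edge yaw",np.arctan2(d[0],-d[1])*-1)
print("deck front corners",P(122,450,.05),P(735,412,.05))
E
python3 m.py
```

```text
plate [0.5099523 0.0926651]
mark az -146.05414419614647 0.037386966414438165 yaw est -0.3075330488155297
mark az 179.50656600299138 0.03819861767084347 yaw est -0.30861204788907637
mark az 147.12591542892562 0.038740280646287616 yaw est -0.2737610143443159
mark az 113.92680882301006 0.037882184061941854 yaw est -0.2531947333381419
ptr [0.5071368  0.09321689] [0.49069787 0.08074881] -142.8215342445174 0.02063229279644047
skirt [0.50923777 0.09406491]
edge yaw 0.2733167039774239
edge yaw 0.2752045372385258
deck front corners [0.47837218 0.16316674] [0.43427483 0.00194968]
```

Emit:
step_arm --linear '[[11, -10, 0], [0, 0, 20], [0, 0, 20], [0, 0, 20], [0, 0, 20], [0, 0, 20], [0, 0, 20], [0, 0, 0], [0, 0, 0]]' --delta_rot '[[0, 0, 0], [0, 0, -0.163], [0, 0, -0.163], [0, 0, -0.163], [0, 0, -0.163], [0, 0, -0.163], [0, 0, -0.163], [0, 0, 0], [0, 0, 0]]' --grip '[40, 40, 40, 40, 40, 40, 40, 40, 40]'

```text
time_s: 4.08
tcp_pos: [0.5106, 0.094, 0.1332]
ee_rot: [[0.8, 0.6, 0.001], [0.6, -0.8, 0.0], [0.001, 0.001, -1.0]]
wrist_force: [0.1, 0.7, -0.4]
gripper_width: 0.458
gripper_force: 0.0
```

```bash
python3 look.py w2
```

```text
[0.5106 0.094  0.1332] [ 28.4  16.8 -21.6   0.  -51.5  98.5] 278.9915966473026 316.68529754894246 200.17063288210167 ['img', 'fx', 'fy', 'cx', 'cy', 'mount', 'world_to_cam']
[[ 0.8    0.6    0.001]
 [ 0.6   -0.8    0.   ]
 [ 0.001  0.001 -1.   ]]
[[ 0.     0.966  0.257  0.071]
 [ 1.    -0.    -0.001 -0.   ]
 [-0.     0.257 -0.966 -0.162]
 [ 0.     0.     0.     1.   ]]
dryer 0.95 [446.1 127.6] [0.6455 0.0293 0.    ]
dial_grip 0.56 [316.7 219. ] [0.5098 0.0936 0.085 ]
handle 0.86 [494.   33.4] [0.6636 0.0886 0.126 ]
hinge 0.75 [547.4 215.7] [ 0.6231 -0.0557  0.08  ]
```

View pics/w2.png

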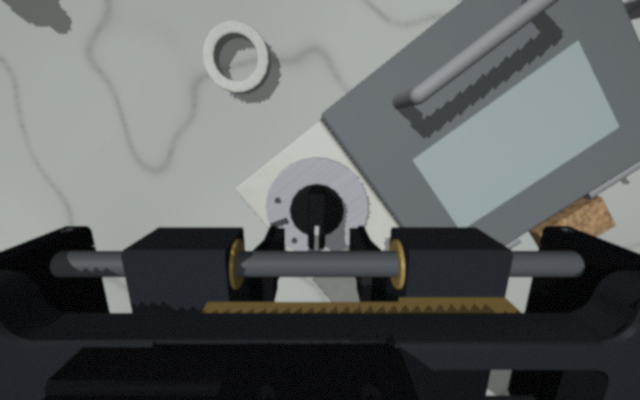

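Dial sits at (317,215) with its pointer running straight down the image, so the bar is aligned between the fingers. I'll descend and pinch.

Emit:
step_arm --linear '[[0, 0, 20], [0, 0, 20], [0, 0, 15], [0, 0, 9], [0, 0, 0], [0, 0, 0], [0, 0, 0], [0, 0, 0], [0, 0, 0]]' --delta_rot '[[0, 0, 0], [0, 0, 0], [0, 0, 0], [0, 0, 0], [0, 0, 0], [0, 0, 0], [0, 0, 0], [0, 0, 0], [0, 0, 0]]' --grip '[40, 40, 40, 40, 40, 5, 5, 5, 5]'

```text
time_s: 5.6
tcp_pos: [0.5098, 0.0936, 0.0689]
ee_rot: [[0.799, 0.601, 0.001], [0.601, -0.799, 0.0], [0.001, 0.0, -1.0]]
wrist_force: [0.4, -1.4, 0.9]
gripper_width: 0.159
gripper_force: 30.0
```

Emit:
step_arm --linear '[[0, 0, 0], [0, 0, 0], [0, 0, 0], [0, 0, 0], [0, 0, 0], [0, 0, 0], [0, 0, 0], [0, 0, 0], [0, 0, 0], [0, 0, 0]]' --delta_rot '[[0, 0, 0.152], [0, 0, 0.152], [0, 0, 0.152], [0, 0, 0.152], [0, 0, 0.152], [0, 0, 0.152], [0, 0, 0.152], [0, 0, 0.152], [0, 0, 0], [0, 0, 0]]' --grip '[5, 5, 5, 5, 5, 5, 5, 5, 5, 5]'

```text
time_s: 6.85
tcp_pos: [0.5098, 0.0929, 0.0689]
ee_rot: [[0.843, -0.538, 0.0], [-0.538, -0.843, -0.001], [0.001, 0.001, -1.0]]
wrist_force: [1.7, -5.6, 1.2]
gripper_width: 0.163
gripper_force: 30.0
```

Emit:
step_arm --linear '[[0, 0, 0], [0, 0, 0], [0, 0, 0], [0, 0, -30], [0, 0, -35], [0, 0, -35], [0, 0, -20], [0, 0, 0], [0, 0, 0]]' --delta_rot '[[0, 0, 0], [0, 0, 0], [0, 0, 0], [0, 0, 0], [0, 0, 0], [0, 0, 0], [0, 0, 0], [0, 0, 0], [0, 0, 0]]' --grip '[40, 40, 40, 40, 40, 40, 40, 40, 40]'

```text
time_s: 7.98
tcp_pos: [0.5087, 0.0936, 0.1874]
ee_rot: [[0.842, -0.54, -0.002], [-0.54, -0.842, -0.0], [-0.002, 0.001, -1.0]]
wrist_force: [-0.3, 0.4, -1.2]
gripper_width: 0.457
gripper_force: 0.0
```

```bash
python3 look.py w3; python3 -c "
import cv2
a=cv2.imread('pics/w3.png')[80:240,220:480]
cv2.imwrite('pics/c3.png',cv2.resize(a,None,fx=3,fy=3,interpolation=2))"
```

```text
[0.5087 0.0936 0.1874] [ 28.4  13.4 -17.5  -0.  -59.3  28.9] 278.9915966473026 316.68529754894246 200.17063288210167 ['img', 'fx', 'fy', 'cx', 'cy', 'mount', 'world_to_cam']
[[ 0.842 -0.54  -0.002]
 [-0.54  -0.842 -0.   ]
 [-0.002  0.001 -1.   ]]
[[ 0.     0.966  0.257  0.07 ]
 [ 1.    -0.    -0.    -0.001]
 [-0.     0.257 -0.966 -0.162]
 [ 0.     0.     0.     1.   ]]
dryer 0.63 [297.5  52. ] [0.6477 0.0306 0.    ]
dial_grip 0.58 [315.9 198.9] [0.51   0.0941 0.085 ]
handle 0.98 [205.2  35.4] [0.6638 0.0895 0.126 ]
hinge 0.61 [444.5 128.6] [ 0.5011 -0.0434  0.08  ]
jar_deck 0.73 [393.4 160.6] [0.4931 0.0063 0.05  ]
jar_side 0.59 [160.7  23. ] [0.7538 0.142  0.    ]
```

View pics/c3.png

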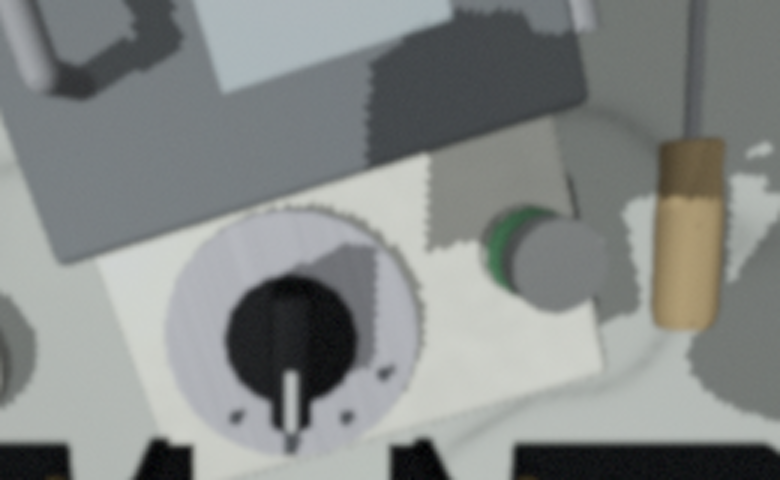

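Pointer at crop (291,400) lies on the long bar mark (291,440), so the dial is at its third mark. Now to the handle.

Emit:
step_arm --linear '[[33, -20, 0], [33, -20, 0], [33, -20, 0], [34, -19, 0], [0, 0, 0], [0, 0, 0], [0, 0, 0], [0, 0, 0]]' --delta_rot '[[0, 0, 0], [0, 0, 0], [0, 0, 0], [0, 0, 0], [0, 0, -0.148], [0, 0, -0.148], [0, 0, 0], [0, 0, 0]]' --grip '[50, 50, 50, 50, 50, 50, 50, 50]'

```text
time_s: 9.38
tcp_pos: [0.664, 0.0883, 0.1885]
ee_rot: [[0.962, -0.273, -0.0], [-0.273, -0.962, -0.0], [-0.0, 0.0, -1.0]]
wrist_force: [-0.3, 0.3, 0.2]
gripper_width: 0.572
gripper_force: 0.0
```

```bash
python3 look.py w4; python3 -c "
from h import *
for r in silhouettes('wrist','handle')[:1]:
    print(r['score'],r['mask'].sum(),r['point'],cv2.minAreaRect(np.argwhere(r['mask'])[:,::-1].astype(np.float32)))"
```

```text
[0.664  0.0883 0.1885] [ 21.4  27.7   4.6  -0.  -66.9  52.8] 278.9915966473026 316.68529754894246 200.17063288210167 ['img', 'fx', 'fy', 'cx', 'cy', 'mount', 'world_to_cam']
[[ 0.962 -0.273 -0.   ]
 [-0.273 -0.962 -0.   ]
 [-0.     0.    -1.   ]]
[[ 0.     0.966  0.257  0.07 ]
 [ 1.    -0.    -0.001 -0.001]
 [-0.     0.257 -0.966 -0.162]
 [ 0.     0.     0.     1.   ]]
dryer 0.59 [366. 185.] [0.6441 0.0287 0.    ]
handle 0.69 [317.3 211.8] [0.6643 0.0882 0.126 ]
hinge 0.9 [463.5 200.3] [ 0.622  -0.0526  0.08  ]
long_tick 0.72 [356.4  71.2] [0.7567 0.0369 0.1624]
jar_side 0.72 [257.1 125. ] [0.7526 0.1388 0.    ]
0.72 1222 [318.3, 197.9] ((318.4999694824219, 196.99996948242188), (10.999998092651367, 105.99998474121094), 0.0)
```

View pics/w4.png

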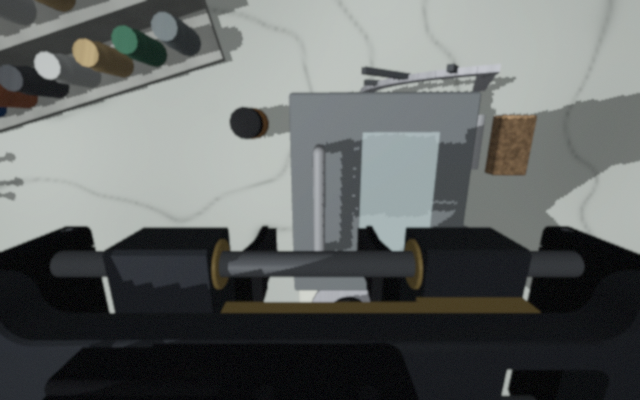

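Handle bar is vertical in the image at column 318, centred between the fingers. I'll descend and grip.

Emit:
step_arm --linear '[[0, 0, 25], [0, 0, 25], [0, 0, 20], [0, 0, 11], [0, 0, 0], [0, 0, 0], [0, 0, 0], [0, 0, 0], [0, 0, 0], [0, 0, 0]]' --delta_rot '[[0, 0, 0], [0, 0, 0], [0, 0, 0], [0, 0, 0], [0, 0, 0], [0, 0, 0], [0, 0, 0], [0, 0, 0], [0, 0, 0], [0, 0, 0]]' --grip '[50, 50, 50, 50, 50, 2, 2, 2, 2, 2]'

```text
time_s: 11.08
tcp_pos: [0.6636, 0.0866, 0.1075]
ee_rot: [[0.963, -0.271, -0.002], [-0.271, -0.963, -0.003], [-0.001, 0.003, -1.0]]
wrist_force: [-0.1, -2.9, 0.7]
gripper_width: 0.107
gripper_force: 30.0
```

Emit:
step_arm --linear '[[0, 3.0, -8.6], [0, 3.5, -8.4], [0, 4.0, -8.2], [0, 4.5, -7.9], [0, 5.0, -7.7], [0, 5.4, -7.3], [0, 5.9, -7.0], [0, 6.3, -6.6], [0, 0, 0], [0, 0, 0]]' --delta_rot '[[0, 0, 0], [0, 0, 0], [0, 0, 0], [0, 0, 0], [0, 0, 0], [0, 0, 0], [0, 0, 0], [0, 0, 0], [0, 0, 0], [0, 0, 0]]' --grip '[2, 2, 2, 2, 2, 2, 2, 2, 2, 2]'

```text
time_s: 12.32
tcp_pos: [0.654, 0.0526, 0.1694]
ee_rot: [[0.963, -0.271, 0.0], [-0.271, -0.963, 0.001], [0.0, -0.001, -1.0]]
wrist_force: [1.9, -0.3, -7.1]
gripper_width: 0.103
gripper_force: 30.0
```

Emit:
step_arm --linear '[[0, 6.7, -6.3], [0, 7.0, -5.8], [0, 0, 0], [0, 0, 0], [0, 0, 0]]' --delta_rot '[[0, 0, 0], [0, 0, 0], [0, 0, 0], [0, 0, 0], [0, 0, 0]]' --grip '[2, 2, 2, 2, 2]'

```text
time_s: 12.95
tcp_pos: [0.6505, 0.0398, 0.1822]
ee_rot: [[0.963, -0.271, 0.001], [-0.271, -0.963, 0.001], [0.001, -0.001, -1.0]]
wrist_force: [0.9, 5.0, -2.8]
gripper_width: 0.102
gripper_force: 30.0
```

Run:
```python
from h import *
s=sense();print(s["tcp_pos"],s["wrist_force"],s["gripper_width"]*87,s["gripper_force"])
y=np.array([.2715,.962]);O=np.array([.647,.0288])
g=(s["tcp_pos"][:2]-O)@y+.085,s["tcp_pos"][2]+.019-.08
print("lid from tcp",np.arctan2(g[1],g[0])-.307,np.hypot(*g))
ims=[]
for n in("scene","top"):
    c=capture(n);print(n,[(r["score"],r["point"]) for r in landmark_of(n,"handle")[:1]+landmark_of(n,"long_tick")[:1]])
    M=np.array(c["world_to_cam"])
    for q in(.5,.6,.7):
        p=np.r_[O+y*(-.085+.1521*np.cos(.307+q)),.08+.1521*np.sin(.307+q),1];v=M@p
        print(q,c["cx"]+c["fx"]*v[0]/-v[2],c["cy"]+c["fy"]*v[1]/v[2])
    a=c["img"][100:260,270:470] if n=="scene" else c["img"][100:260,220:420]
    ims.append(cv2.resize(a[:,:,::-1],None,fx=3.6,fy=3.6,interpolation=2)[:,:])
cv2.imwrite("pics/e.png",ims[0])
```

```text
[0.65048749 0.03978234 0.18218495] [ 0.91289777  4.96844864 -2.83796527] 8.848233671501074 29.996252954006195
lid from tcp 0.5912535377745896 0.15492040627765527
scene [(0.58, [361.0, 177.9]), (0.61, [378.9, 206.7])]
0.5 364.9421091675406 180.27800214612245
0.6 361.608629825015 178.9995850146434
0.7 357.89791678737345 178.0070366483442
top [(0.6, [289.6, 180.2]), (0.98, [291.1, 147.8])]
0.5 288.11358872309404 182.13295091304948
0.6 291.53915064206353 182.71672399328926
0.7 295.322102194896 183.44678601802693
```

View pics/e.png

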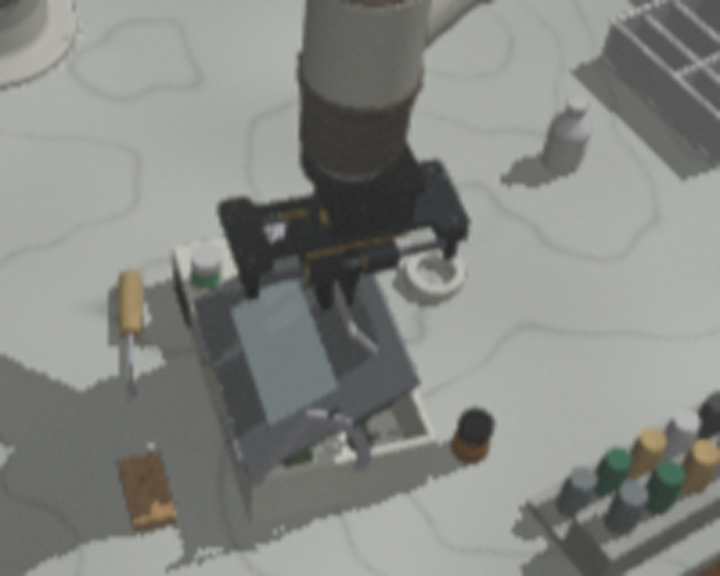

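The picture shows the lid raised and the bar pinched in the fingers, with the jars, tape and tools where they were. TCP kinematics put the lid at about 0.59 rad, and the image estimates bracket that (0.55 to 0.62). The spring force on the wrist also fits the long tick.

```bash
python3 -c "
from h import *
print(finish_job())"
```

```text
the job is handed in; nothing more can be done
None
```

The job is handed in: the dial is on the third (long bar) mark, the lid is held steady by its handle at about 0.59 rad by my estimate (long tick 0.60), and no bystander looked moved; no verdict was returned.

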